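Push a copper tube home in the brazing jig and lock its clamp

ROBOT

A 7-joint arm with a two-finger parallel gripper is mounted at the origin on the work surface. World frame = base frame: x ahead of the robot, y to its left, z up, the work surface at z = 0. Lengths are in m, angles in rad, forces in N, time in s.
With the tool pointing down it reaches from about 0.425 to 0.875 m from the base axis. Payload 9.9 kg.
Tool frame: the origin (TCP) lies on the centre line of the jaws, within the pads' length; the fingertips stand 11 mm ahead of it and the grasp point (between the pads) lies 8 mm behind it; z points along the fingers, y is the direction in which the jaws open and shut (so a half turn about z gives the same grasp; the last joint's range is limited). The gripper opens to 85 mm and grips with 20 to 120 N. Pads are 22 mm wide; open, the fingers measure 114 mm over their backs; the gripper's body (76 mm by 85 mm) begins 54 mm behind the grasp point. The pads swing forward as they close: fully open they stand 13 mm farther back than shut.
Start: joints at [1.123, 0.576, 0.025, 1.437, -0.015, 1.129, -0.057], TCP at [0.24, -0.631, 0.215] pointing down, gripper open.
Joint ranges: [-2.76, 2.76], [-0.34, 2.15], [-1.52, 1.57], [0.19, 2.46], [-1.09, 4.23], [0.17, 1.99], [-2.82, 2.82]. Speed limits (rad/s): [2.22, 2.22, 3.01, 3.01, 3.14, 3.14, 3.14].

INTERFACE

Orientations are given as a unit quaternion [w, x, y, z].
In Python, from station import ctrl gives the robot as it stands.
- The arm moves only by the shell command python3 -m pendant 'ROWS' [FORCE]. ROWS is JSON, a list of rows, each a list of 5 numbers: the closure in counts, from 0 (fully open) to 255 (shut), then the shift along the tool's x, y, z in mm, then the turn about the tool's z in rad. A call has 1 to 12 rows; each row is the pose to reach, as a shift and turn from the pose commanded when the call began, along the tool's axes at that moment; what a row does not reach only later rows make up. A row lasts 1/10 s, in which the tool goes at most 50 mm and 8.59 degrees, less where a joint would pass 70% of its speed; a pose out of reach is approached as far as the arm can. A call with a gripper value outside its range is refused whole. The fingers move at their own pace and stop on an object; FORCE is the grip in N (left out, the last holds). Time passes only in rows, so rows that repeat a pose let the fingers close. It gives the time, the measured TCP pose, the force and the opening at its end, in the units of the state.
- ctrl.sense(): the state, without advancing time (a new reading comes with each control period).
- ctrl.get_image(name): name is "side" or "top" or "wrist"; returns the picture (420x560x3 uint8, red, green, blue); there is no depth.
- ctrl.camera_model(name): a dict with "fx", "fy", "cx", "cy" (pixels), "dist" ([k1, k2, p1, p2, k3] as OpenCV has them; the pictures are not rectified), "world_from_camera" (4x4, takes a point from camera to world coordinates); the wrist camera has in their place "mount" (4x4, takes a point from camera to tool coordinates, whose origin is the TCP and whose axes are the flange's). Camera axes: x right, y down, z forward; pixel columns grow to the right and rows downward; lengths in m; the calibration is good to about 2 mm. A picture is of the moment at which its call begins: read the wrist's pose just before it. camera_model takes no time and is no camera call.
- ctrl.finish_job(): hands the job in, once; it reports no verdict.
The state is a dict: "t": time; "q": joint angles; "qd": joint speeds; "joint_efforts": joint torques, N m; "ee_pos": TCP position; "tcp_rot": TCP orientation; "wrist_force": force on the tool from outside, world axes, zero at the start; "ft_torque": the same for the moment, N m; "gripper_width": finger opening in m.
Only numpy, scipy, OpenCV 4.12 (cv2) and the standard library are available. Lean on these libraries where they do the work, as an engineer would, in place of code of your own. Each camera call takes 0.05 s, during which the arm holds its last target. There are 200 camera calls.

TASK

Get the tube ready for brazing: push the long copper tube along its two V-blocks until its end is home against the jig's stop plate, and then push the clamp's lever down, past its dead point, until it snaps over into lock with the rubber pad pressing on the tube. Only push with the fingers: do not lift the tube out of the V-blocks, and leave the loose fittings, tools, jar and brick where they are. Finish clear of the jig.

Things in the scene. Friction and masses are not known exactly. Their poses are not given: they have to be found in the camera images.
- jig: brazing jig: steel base plate 180 (x) x 200 (y) x 12 mm fixed to the bench; origin at the centre of its underside, z up ('jig' coordinates, mm). Two V-blocks (44 wide, 30 long, tops at z 45) centred at x 50, y -70 and y +35 carry the tube along y, its axis at x 50, z 42. The stop plate at the +y end (44 wide, 10 thick, top at z 60) has its face at y +60
- stop_face (a point): point on the stop plate's face on the tube's axis (jig 50, 60, 42); axes as the jig's. The tube's nose must come here
- tube_mid (a point): centre of the copper tube: 15 mm outside diameter, 170 mm long, 0.1 to 0.2 kg, lying loose in the V-blocks along the jig's y axis (y of this point runs along it, towards the stop). It slides with 1 to 4 N
- tube_nose (a point): centre of the tube's end nearer the stop plate (at the start 20 to 45 mm short of it)
- tube_tail (a point): centre of the tube's other end, the one to push on; it overhangs the V-blocks and base plate, 42 mm above the bench, and when home lies 110 mm on the -y side of the jig's origin, 10 mm outside the plate's edge
- tube: the same copper tube; origin on its underside at mid length, y along it
- lever (a joint): clamp lever's angle, rad. 0: fully open, the lever stands 1.30 rad above level; it grows as the lever is pushed over and down (elevation = 1.30 - value); dead point near 0.9; 1.30: locked stop, lever level, pointing to jig -x. Let go well before the dead point (under 0.75) it springs back up; past it, it snaps to 1.30 by itself. Takes up to 8 N at the grip
- lever_pivot (a point): the lever's hinge axis (along jig y), at jig (-30, -17.5, 55), in the toggle clamp's housing (jig x -47 to +11, 30 wide, top at z 90). The clamp arm points up while open (up to z 140, x -15 to +50) and swings down towards +x onto the tube, between the V-blocks, as the lever goes down
- lever_grip (a point): point on the axis of the lever's round black grip, 100 mm from the pivot; the grip is 18 mm in diameter, 36 to 130 mm from the pivot. The lever moves in the vertical plane jig y = -17.5; push on the side that faces the clamp arm, which becomes its top side
- pad: the clamp's rubber pad, 16 mm across, on a sprung spindle (about 3 mm of give) at the arm's end; this origin lies on the arm's hinge axis (jig 0, -17.5, 79), the pad 50 mm out along its x and 29 mm below; when locked it presses straight down on the tube from above with about 3 to 5 N
- coupling: brass ring coupling, 28 mm outside, 26 mm high, standing on the base plate; origin at its underside. A bystander.
- elbow: copper elbow fitting about 40 mm across, 20 mm high, lying on the base plate; origin at its underside. A bystander.
- flux_jar: closed round jar, 60 mm across, 65 mm high, standing on the bench beyond the jig's stop-plate edge; origin at its underside. A bystander.
- offcut: short copper tube offcut, 22 mm across, 90 mm long, lying on the bench near the jig; origin on its underside. A bystander.
- brush: hand brush, 200 mm long, lying on the bench at the robot's right. A bystander.
- wrench: wrench, 180 mm long, lying on the bench at the robot's left. A bystander.
- firebrick: loose fire brick 110 x 220 x 60 mm on the bench at the robot's left; origin at its underside. A bystander.
Things that resemble listed ones, but are neither listed nor needed, are in the scene too. Leave any grey look-alike of the tube alone.

How it is judged:
By the outcome, as a careful person would: the job done as asked, in the order asked, and still so for the second after the job is handed in, with the robot touching nothing.
It also fails if it takes over 48 s, if anything falls off the work surface, if the arm or the gripper's body presses on something with over 40 N, if the wrist force passes 120 N, or if a joint passes its speed limit or range.

## Working session

There is one attempt and no reset: what is moved stays moved. The work goes in short steps, Python scripts to look and compute and a shell command to move; the robot and the scene stay as the last step left them, time stands still between calls to the robot, and variables do not carry over. Pictures are saved under pics/ and viewed, about 8 in all and at most 12, crops included, and the job is handed in when it is done.

```bash
ls; mkdir -p pics
cat > h.py <<'E'
import numpy as np,cv2,json
from station import ctrl
from scipy.spatial.transform import Rotation as R
def snap(n,f):
    s=ctrl.sense(); im=ctrl.get_image(n); cv2.imwrite('pics/'+f+'.png',im[:,:,::-1]); return s,im
def cam(n,s=None):
    m=ctrl.camera_model(n); K=np.array([[m['fx'],0,m['cx']],[0,m['fy'],m['cy']],[0,0,1]]); d=np.array(m['dist'])
    if 'mount' in m:
        s=s or ctrl.sense(); T=np.eye(4); q=s['tcp_rot']; T[:3,:3]=R.from_quat([q[1],q[2],q[3],q[0]]).as_matrix(); T[:3,3]=s['ee_pos']; T=T@np.array(m['mount'])
    else: T=np.array(m['world_from_camera'])
    return K,d,T
def ray(c,p):
    K,d,T=c; u=cv2.undistortPoints(np.array([[p]],float),K,d)[0,0]; v=T[:3,:3]@np.array([u[0],u[1],1]); return T[:3,3],v/np.linalg.norm(v)
def onz(c,p,z):
    o,v=ray(c,p); return o+v*(z-o[2])/v[2]
def tri(obs):
    A=np.zeros((3,3));b=np.zeros(3)
    for c,p in obs:
        o,v=ray(c,p);M=np.eye(3)-np.outer(v,v);A+=M;b+=M@o
    x=np.linalg.solve(A,b); return x,[float(np.linalg.norm((np.eye(3)-np.outer(v,v))@(x-o))) for o,v in [ray(*t) for t in obs]]
def proj(c,X):
    K,d,T=c; Ti=np.linalg.inv(T); return cv2.projectPoints(np.array(X,float).reshape(-1,1,3),cv2.Rodrigues(Ti[:3,:3])[0],Ti[:3,3],K,d)[0][:,0]
E
python3 - <<'E'
from h import *
for n in('top','side'):
    snap(n,n+'0'); print(n,np.round(cam(n)[2],3).tolist(),cam(n)[0][0,0])
print(ctrl.sense()['tcp_rot'],ctrl.camera_model('wrist'))
E
```

```text
pics
top [[0.064, -0.967, 0.245, 0.197], [-0.998, -0.063, 0.011, -0.007], [0.004, -0.245, -0.969, 1.291], [0.0, 0.0, 0.0, 1.0]] 454.50463543826
side [[-0.87, -0.384, 0.311, 0.113], [-0.493, 0.65, -0.578, 0.665], [0.02, -0.656, -0.755, 0.993], [0.0, 0.0, 0.0, 1.0]] 412.6820154860878
[-7.32878727e-04  9.83501717e-01  1.80897228e-01 -1.68968052e-04] {'fx': 308.89789172956205, 'fy': 308.89789172956205, 'cx': 281.1280792638117, 'cy': 206.37183100313126, 'dist': array([-0.02028752,  0.        ,  0.        ,  0.        ,  0.        ]), 'mount': array([[-9.03070078e-04, -9.64572758e-01, -2.63815428e-01,
         6.65507958e-02],
       [ 9.99999509e-01, -9.78432448e-04,  1.54273197e-04,
         5.82798613e-04],
       [-4.06933297e-04, -2.63815159e-01,  9.64573168e-01,
        -1.59031650e-01],
       [ 0.00000000e+00,  0.00000000e+00,  0.00000000e+00,
         1.00000000e+00]])}
```

View pics/top0.png

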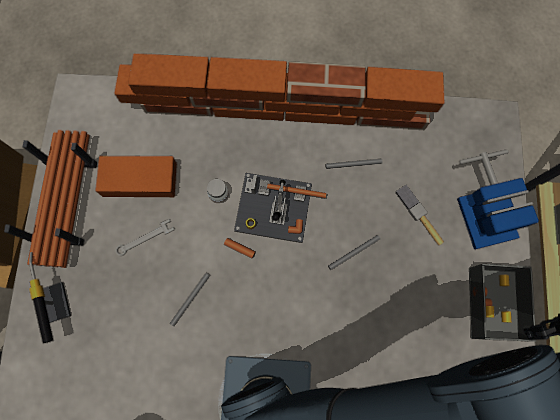

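View pics/side0.png

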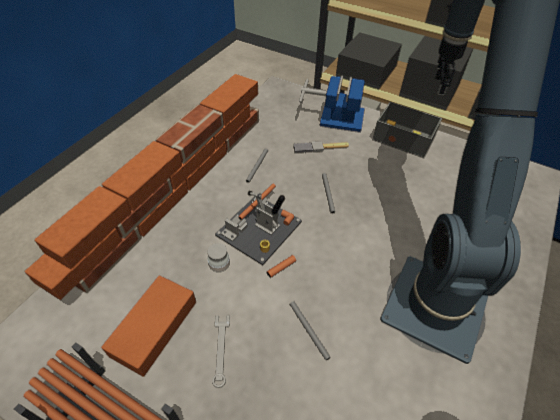

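The overview shows the jig at about (273,207) in the top view and (258,225) in the side view. The copper tube lies along the jig from (265,187) to (327,196) in the top view, and the stop is on the left (+y). Next I'll enlarge both views.

Run:
```python
from h import *
a=cv2.imread('pics/top0.png')[165:250,228:338]; b=cv2.imread('pics/side0.png')[178:268,210:310]
a=cv2.resize(a,None,fx=7,fy=7,interpolation=cv2.INTER_CUBIC);b=cv2.resize(b,None,fx=6.6,fy=6.6,interpolation=cv2.INTER_CUBIC)
cv2.imwrite('pics/ca.png',a);cv2.imwrite('pics/cb.png',b)
```

```text
(no output)
```

View pics/ca.png

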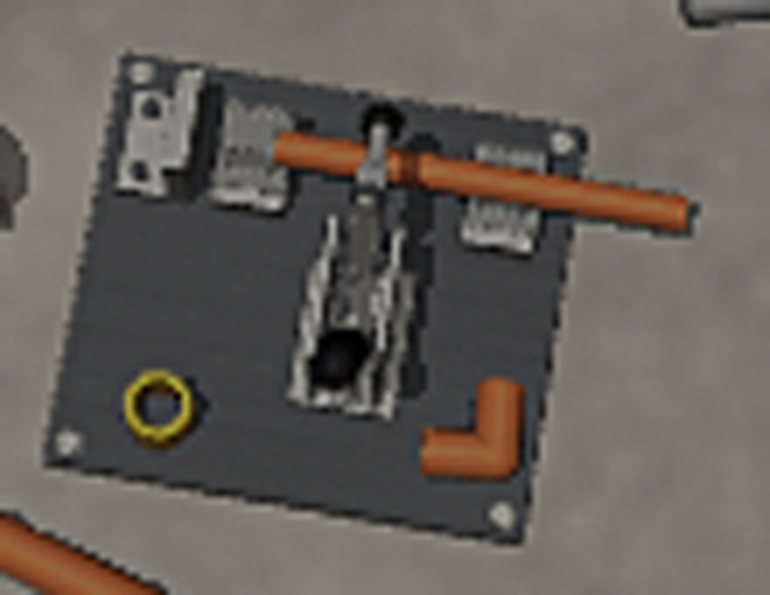

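View pics/cb.png

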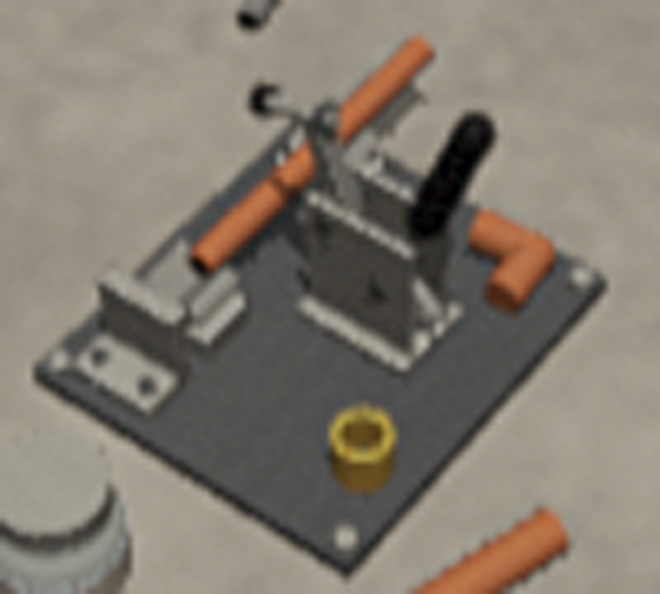

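Run:
```python
from h import *
from scipy.optimize import least_squares
ct,cs=cam('top'),cam('side')
t=lambda x,y:((x+.5)/7-.5+228,(y+.5)/7-.5+165)
s=lambda x,y:((x+.5)/6.6-.5+210,(y+.5)/6.6-.5+178)
C={'++':(122,52),'+-':(585,130),'--':(522,545),'-+':(45,465)}
S={'++':(38,368),'--':(605,285),'-+':(348,575)}
J=lambda k:np.array([.09 if k[0]=='+' else -.09,.1 if k[1]=='+' else -.1,.012])
def W(p,X):
    c,n=np.cos(p[2]),np.sin(p[2]); return np.array([p[0]+c*X[0]-n*X[1],p[1]+n*X[0]+c*X[1],X[2]])
def res(p,a=1,b=1):
    r=[]
    if a: r+=[proj(ct,W(p,J(k)))[0]-t(*v) for k,v in C.items()]
    if b: r+=[proj(cs,W(p,J(k)))[0]-s(*v) for k,v in S.items()]
    return np.ravel(r)
for a,b in((1,1),(1,0),(0,1)):
    f=least_squares(res,[.6,0,0],args=(a,b)); print(f.x.round(4),np.abs(f.fun).max().round(2))
    if a and b: p=f.x
inv=lambda X:np.r_[np.array([[np.cos(p[2]),np.sin(p[2])],[-np.sin(p[2]),np.cos(p[2])]])@(X[:2]-p[:2]),X[2]]
for n,a,b in(('tail',(690,213),(425,48)),('nose',(280,149),(203,258)),('griptip',(350,350),(480,127)),('corner--',C['--'],S['--'])):
    X,e=tri([(ct,t(*a)),(cs,s(*b))]); print(n,X.round(4),'jig mm',(1e3*inv(X)).round(1),np.round(e,4))
def show(x):print(x,W(p,np.array(x)/1e3).round(4))
for x in((50,60,42),(50,-110,42),(-3.2,-17.5,151),(-30,-17.5,55)):show(x)
q=ctrl.sense()
print(q['ee_pos'],q['gripper_width'],R.from_quat(np.roll(q['tcp_rot'],-1)).as_matrix().round(3).tolist())
```

```text
[ 0.5407  0.0144 -0.1075] 0.89
[ 0.5408  0.0138 -0.1027] 0.44
[ 0.54    0.0154 -0.1163] 1.04
tail [ 0.5772 -0.1365  0.0411] jig mm [  52.4 -146.2   41.1] [0.0003 0.0003]
nose [0.5929 0.0332 0.0467] jig mm [49.8 24.2 46.7] [0.0008 0.0008]
griptip [ 0.4759 -0.0022  0.1679] jig mm [-62.7 -23.5 167.9] [0.003 0.003]
corner-- [ 0.4427 -0.0762  0.0053] jig mm [ -87.7 -100.6    5.3] [0.0009 0.0009]
(50, 60, 42) [0.5969 0.0687 0.042 ]
(50, -110, 42) [ 0.5786 -0.1003  0.042 ]
(-3.2, -17.5, 151) [ 0.5357 -0.0026  0.151 ]
(-30, -17.5, 55) [5.09e-01 3.00e-04 5.50e-02]
[ 0.24001363 -0.63042199  0.21381907] 0.08581796365931306 [[0.935, 0.356, -0.001], [0.356, -0.935, 0.001], [-0.0, -0.002, -1.0]]
```

The jig fit is good to under 1 px. The tail and nose triangulate to z≈41 and 47 mm against 42 expected, the tube is 170 mm long as given, and the gap is about 36 mm. The grip tip is roughly where an open lever should be. I'll move behind the tail and turn the tool to the jig's axes.

```bash
python3 -m pendant '[[255,0,0,-50,0],[255,79,-52,-60,0.08],[255,119,-79,-60,0.12],[255,159,-105,-60,0.16],[255,198,-131,-60,0.2],[255,238,-158,-60,0.24],[255,278,-184,-60,0.28],[255,317,-210,-60,0.32],[255,357,-236,-60,0.36],[255,397,-262,-60,0.4],[255,436,-289,-60,0.44],[255,476,-315,-60,0.471]]' 40; python3 -m pendant '[[255,0,0,0,0],[255,0,0,0,0],[255,0,0,0,0]]'
python3 - <<'E'
from h import *
s,im=snap('wrist','w1'); c=cam('wrist',s)
print(s['ee_pos'],R.from_quat(np.roll(s['tcp_rot'],-1)).as_matrix().round(3).tolist(),s['gripper_width'],s['t'])
p=[.5407,.0144,-.1075]
W=lambda x:[p[0]+np.cos(p[2])*x[0]-np.sin(p[2])*x[1],p[1]+np.sin(p[2])*x[0]+np.cos(p[2])*x[1],x[2]]
print(proj(c,[W(np.array(v)/1e3) for v in((50,-146,42),(90,-100,12),(-90,-100,12),(50,24,42),(-65,-17.5,180),(-85,-100,12))]).round(0).tolist())
E
```

```text
t: 1.3
ee_pos: [0.5612, -0.1823, 0.2744]
tcp_rot: [-0.0, 0.999, -0.054, -0.0]
wrist_force: [2.0, -0.2, 0.6]
gripper_width: 0.0001
t: 1.6
ee_pos: [0.5598, -0.1855, 0.2744]
tcp_rot: [0.0, 0.999, -0.054, -0.0]
wrist_force: [0.7, -0.7, 0.0]
gripper_width: -0.0002
[ 0.55980291 -0.18547591  0.27436607] [[0.994, -0.108, -0.001], [-0.108, -0.994, -0.001], [-0.001, 0.001, -1.0]] -0.00017001347072316577 1.6
[[241.0, 169.0], [208.0, 136.0], [216.0, 260.0], [108.0, 169.0], [92.0, 312.0], [215.0, 257.0]]
```

View pics/w1.png

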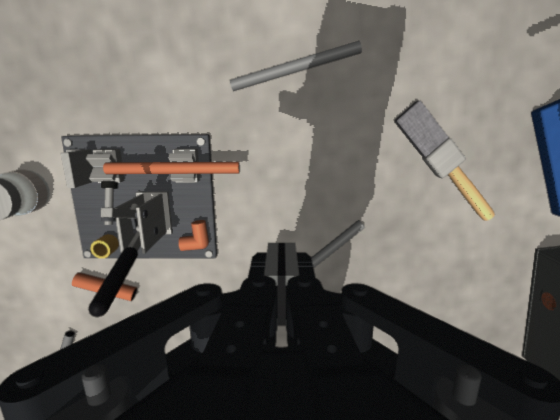

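The wrist view agrees with the fit: the tail is seen at (240,168) and predicted at (241,169), and the lever tip is seen at (98,308) and predicted at (92,312). The TCP is at jig (40,-197), so I'll go down behind the tail.

```bash
python3 -m pendant '[[255,10,0,45,0],[255,10,0,90,0],[255,10,0,135,0],[255,10,0,180,0],[255,10,0,215,0],[255,10,0,234,0],[255,10,0,234,0],[255,10,0,234,0],[255,10,0,234,0]]'; python3 -m pendant '[[255,0,-6,0,0],[255,0,-12,0,0],[255,0,-18,0,0],[255,0,-24,0,0],[255,0,-24,0,0],[255,0,-24,0,0]]'
cat >> h.py <<'E'
P=[.5407,.0144,-.1075]
def jig(X):
    c,n=np.cos(P[2]),np.sin(P[2]); dx,dy=X[0]-P[0],X[1]-P[1]; return np.round([1e3*(c*dx+n*dy),1e3*(-n*dx+c*dy),1e3*X[2]],1)
E
python3 -c "
from h import *
s=ctrl.sense();print(jig(s['ee_pos']))
snap('wrist','w2')"
```

```text
t: 2.55
ee_pos: [0.5713, -0.1863, 0.0422]
tcp_rot: [0.0, 0.999, -0.054, 0.001]
wrist_force: [0.4, -0.1, 0.2]
gripper_width: -0.0001
t: 3.15
ee_pos: [0.5732, -0.1612, 0.0406]
tcp_rot: [0.0, 0.999, -0.053, -0.0]
wrist_force: [0.7, 0.6, 0.5]
gripper_width: 0.0004
[  51.1 -171.1   40.6]
```

View pics/w2.png

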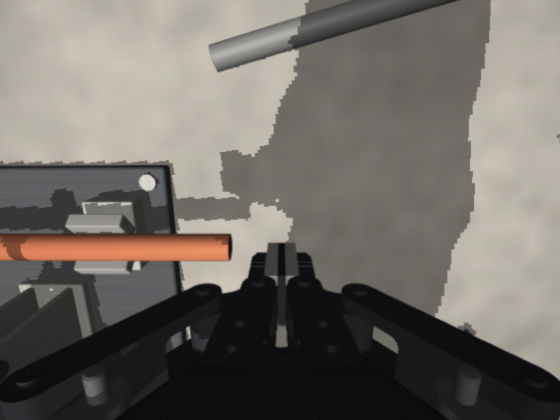

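```bash
python3 - <<'E'
from h import *
c=cam('wrist'); print('tail',jig(onz(c,(231,247),.042)),'tube mid-left',jig(onz(c,(100,247),.042)))
E
python3 -m pendant '[[255,0,-4,0,0],[255,0,-8,0,0],[255,0,-12,0,0],[255,0,-16,0,0],[255,0,-20,0,0],[255,0,-24,0,0],[255,0,-24,0,0]]'
```

```text
tail [  51.7 -144.5   42. ] tube mid-left [ 51.6 -71.9  42. ]
t: 3.9
ee_pos: [0.5758, -0.1367, 0.0406]
tcp_rot: [-0.0, 0.999, -0.053, 0.0]
wrist_force: [0.2, 0.4, 0.2]
gripper_width: 0.0
```

```bash
python3 -m pendant '[[255,0,-3,0,0],[255,0,-6,0,0],[255,0,-9,0,0],[255,0,-12,0,0]]';python3 -m pendant '[[255,0,-3,0,0],[255,0,-6,0,0],[255,0,-9,0,0]]'; python3 -c "
from h import *
s,im=snap('wrist','w3');c=cam('wrist',s);print(jig(s['ee_pos']),s['wrist_force'])
r=im[:,:,0].astype(int)-im[:,:,2]
y=235+r[235:262,:300].sum(0).__len__()*0
row=r[244:252,:262].mean(0);x=np.where(row>60)[0];print(x.max())
print(jig(onz(c,(x.max(),247),.042)))"
```

```text
t: 4.3
ee_pos: [0.577, -0.1254, 0.0406]
tcp_rot: [-0.0, 0.999, -0.054, 0.0]
wrist_force: [0.6, -0.2, 0.6]
gripper_width: -0.0
t: 4.6
ee_pos: [0.578, -0.1164, 0.0406]
tcp_rot: [-0.0, 0.999, -0.054, -0.0]
wrist_force: [0.2, 0.7, 0.2]
gripper_width: -0.0001
[  51.1 -126.    40.6] [0.18889321 0.7219184  0.15338867]
261
[  51.7 -115.6   42. ]
```

View pics/w3.png

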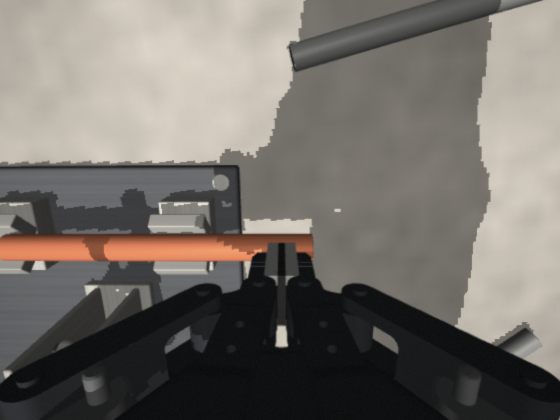

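The tube has not moved. Its tail is still at column 313 while the finger is seen at columns 268–298, apparently over the tube. I'll check the finger's true position by projection.

Run:
```python
from h import *
m=ctrl.camera_model('wrist'); K,d,T=cam('wrist'); M=np.array(m['mount'])
pts=[(x,0,z) for z in(-.02,-.008,0,.011) for x in(.011,0,-.011)]
print([(p,proj((K,d,M),[p])[0].round(0).tolist()) for p in pts])
s=ctrl.sense();print(s['ee_pos'],s['gripper_width'],s['q'].round(3) if hasattr(s['q'],'round') else s['q'])
c=cam('wrist')
for z in(.03,.042,.05):print(z,jig(onz(c,(313,247),z)), 'rows of tube axis', proj(c,[[*onz(c,(313,247),.042)[:2],z]]).round(0))
# tube tail, wrist only, w2 (TCP jig -171.1) vs w3: shift of column
from copy import deepcopy
s2=dict(s); s2['ee_pos']=[.5732,-.1612,.0406]
print(tri([(cam('wrist',s2),(231,247)),(c,(313,247))]))
```

```text
[((0.011, 0, -0.02), [280.0, 242.0]), ((0, 0, -0.02), [280.0, 263.0]), ((-0.011, 0, -0.02), [280.0, 283.0]), ((0.011, 0, -0.008), [280.0, 233.0]), ((0, 0, -0.008), [280.0, 253.0]), ((-0.011, 0, -0.008), [280.0, 272.0]), ((0.011, 0, 0), [280.0, 228.0]), ((0, 0, 0), [280.0, 247.0]), ((-0.011, 0, 0), [280.0, 265.0]), ((0.011, 0, 0.011), [280.0, 222.0]), ((0, 0, 0.011), [280.0, 240.0]), ((-0.011, 0, 0.011), [280.0, 257.0])]
[ 0.5780796  -0.11572748  0.04059421] 0.00022131696955170367 [ 0.108  0.652  0.017  1.857 -0.018  0.633 -1.542]
0.03 [  46.7 -144.8   30. ] rows of tube axis [[311. 239.]]
0.042 [  51.8 -143.4   42. ] rows of tube axis [[313. 247.]]
0.05 [  55.1 -142.6   50. ] rows of tube axis [[315. 253.]]
(array([ 0.57571495, -0.13392701,  0.03954215]), [6.4651500950789344e-06, 6.465150095093173e-06])
```

Run:
```python
from h import *
s,im=snap('side','s4'); c=cam('side')
print(proj(c,[s['ee_pos'],np.array(s['ee_pos'])-[0,0,.011],[.5757,-.1339,.042]]).round(1))
cv2.imwrite('pics/s4c.png',cv2.resize(im[150:250,220:340,::-1],None,fx=6,fy=6,interpolation=cv2.INTER_CUBIC))
```

```text
[[270.3 188.9]
 [270.4 191.2]
 [273.9 185.3]]
```

View pics/s4c.png

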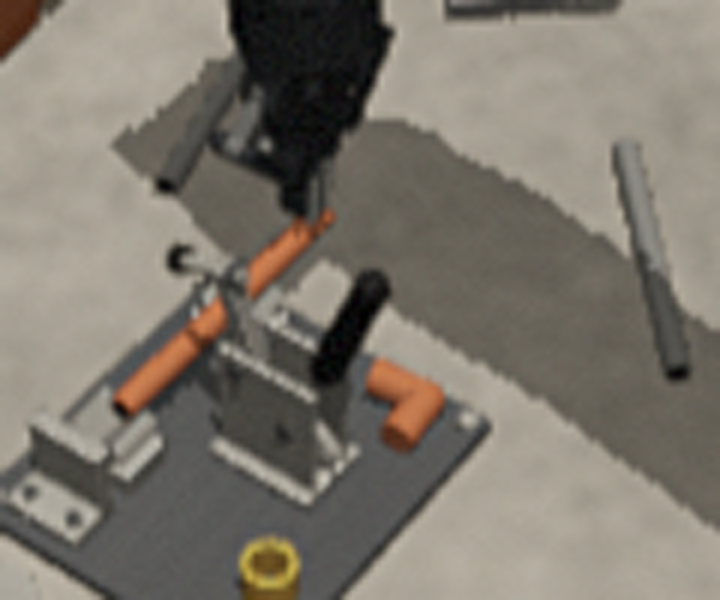

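The side crop shows the fingertip at (300,213), well above its expected (302,247). That puts the real tip about 15 mm behind the TCP, so the finger is hovering just above the tube, which is untouched. I'll back off and come in lower; TCP z 0.016 keeps the tip off the bench with either tip offset.

```bash
python3 -m pendant '[[255,0,20,-4,0],[255,0,44,-4,0],[255,0,44,-4,0],[255,0,44,10,0],[255,0,44,18,0],[255,0,44,24,0],[255,0,44,24,0],[255,0,44,24,0]]';  python3 -c "
from h import *
s,im=snap('wrist','w5');c=cam('wrist',s);print(jig(s['ee_pos']),s['wrist_force'])"
```

```text
t: 5.5
ee_pos: [0.5732, -0.1599, 0.0163]
tcp_rot: [-0.0, 0.999, -0.053, -0.0]
wrist_force: [-1.0, -0.5, 0.7]
gripper_width: -0.0002
[  51.  -169.8   16.3] [-1.03648651 -0.50754741  0.7202894 ]
```

View pics/w5.png

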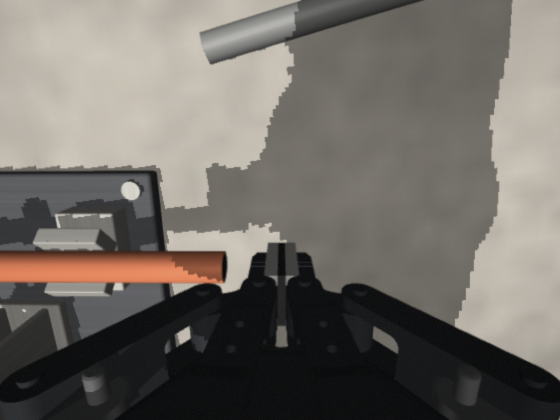

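At the lower height the finger (columns 268–298, from row 243) now stands level behind the tail at (226,267). I'll push now.

```bash
cat >> h.py <<'E'
def tail(f):
    s,im=snap('wrist',f);c=cam('wrist',s);r=im[:,:,0].astype(int)-im[:,:,2]
    row=r[256:262,:300].mean(0);x=np.where(row>50)[0].max()
    print(s['t'],'tcp',jig(s['ee_pos']),np.round(s['wrist_force'],1),'col',x,'tail',jig(onz(c,(x,262),.046)))
E
python3 -m pendant '[[255,0,-5,0,0],[255,0,-10,0,0],[255,0,-14,0,0],[255,0,-17,0,0],[255,0,-20,0,0],[255,0,-23,0,0]]'; python3 -c "
from h import *
tail('w6')"
python3 -m pendant '[[255,0,-3,0,0],[255,0,-6,0,0],[255,0,-9,0,0],[255,0,-12,0,0]]'; python3 -c "
from h import *
tail('w7')"
```

```text
t: 6.15
ee_pos: [0.5757, -0.1378, 0.0167]
tcp_rot: [0.0, 0.999, -0.054, 0.0]
wrist_force: [0.5, -3.3, 0.9]
gripper_width: -0.0004
6.15 tcp [  51.2 -147.6   16.7] [ 0.5 -3.3  0.9] col 250 tail [  56.1 -133.9   46. ]
t: 6.6
ee_pos: [0.577, -0.1256, 0.0167]
tcp_rot: [0.0, 0.999, -0.054, 0.0]
wrist_force: [-0.1, -3.5, 2.6]
gripper_width: -0.0002
6.6 tcp [  51.1 -135.3   16.7] [-0.1 -3.5  2.6] col 250 tail [  56.1 -121.6   46. ]
```

```bash
python3 -m pendant '[[255,0,-3,0,0],[255,0,-6,0,0],[255,0,-8,0,0]]'; for i in 1 2 3 4; do python3 -m pendant '[[255,0,-1,0,0],[255,0,-2,0,0]]' | grep -E 'ee_pos|force'; done; python3 -c "
from h import *
tail('w8')"
```

```text
t: 6.95
ee_pos: [0.5779, -0.1175, 0.0167]
tcp_rot: [0.0, 0.999, -0.054, 0.0]
wrist_force: [-1.0, -4.5, 2.1]
gripper_width: -0.0001
ee_pos: [0.5781, -0.1158, 0.0167]
wrist_force: [-1.0, -4.8, 3.6]
ee_pos: [0.5783, -0.1139, 0.0167]
wrist_force: [-0.7, -4.9, 3.1]
ee_pos: [0.5783, -0.1129, 0.0167]
wrist_force: [-1.4, -9.9, 2.9]
ee_pos: [0.5783, -0.1127, 0.0167]
wrist_force: [-1.4, -15.1, 2.4]
7.75 tcp [  51.1 -122.4   16.7] [ -1.4 -15.1   2.4] col 250 tail [  56.1 -108.6   46. ]
```

The tube stopped: the force rose from 5 to 15 N with no more motion, close to the predicted home position. I'll back off, check the tail and rise.

```bash
python3 -m pendant '[[255,0,10,0,0],[255,0,25,0,0],[255,0,40,0,0],[255,0,40,0,0],[255,0,40,0,0]]'; python3 -c "
from h import *
tail('w9')"
python3 -m pendant '[[255,0,0,-40,0],[255,0,0,-80,0],[255,0,0,-120,0],[255,0,0,-160,0],[255,0,0,-185,0],[255,0,0,-185,0],[255,0,0,-185,0]]'
python3 -c "
from h import *
s,im=snap('wrist','w10');print(jig(s['ee_pos']));c=cam('wrist',s);r=im[:,:,0].astype(int)-im[:,:,2]
# tube pixels along line: tail column near predicted
X=[[P[0]+np.cos(P[2])*.0515-np.sin(P[2])*y,P[1]+np.sin(P[2])*.0515+np.cos(P[2])*y,.046] for y in np.arange(-.13,-.09,.002)]
print([(round(1e3*y),int(r[int(v),int(u)])) for y,(u,v) in zip(np.arange(-.13,-.09,.002),proj(c,X))])
"
```

```text
t: 8.3
ee_pos: [0.5742, -0.1498, 0.0165]
tcp_rot: [-0.0, 0.999, -0.054, -0.0]
wrist_force: [-0.6, 0.9, 0.7]
gripper_width: 0.0001
8.3 tcp [  50.9 -159.6   16.5] [-0.6  0.9  0.7] col 170 tail [  56.  -109.2   46. ]
t: 9.05
ee_pos: [0.5746, -0.1486, 0.2018]
tcp_rot: [-0.0, 0.999, -0.053, 0.0]
wrist_force: [0.2, 0.1, -0.7]
gripper_width: 0.0002
[  51.1 -158.4  201.8]
[(-130, 17), (-128, 17), (-126, 17), (-124, 17), (-122, 16), (-120, 18), (-118, 18), (-116, 18), (-114, 16), (-112, 8), (-110, 44), (-108, 120), (-106, 121), (-104, 121), (-102, 122), (-100, 123), (-98, 122), (-96, 122), (-94, 123), (-92, 124), (-90, 125)]
```

The tail measures y ≈ -110, so the tube is home. Next, the lever.

```bash
python3 -m pendant '[[255,-20,-40,0,0],[255,-40,-80,0,0],[255,-60,-120,0,0],[255,-71,-141,0,0],[255,-71,-141,0,0],[255,-71,-141,0,0],[255,-71,-141,20,0],[255,-71,-141,40,0],[255,-71,-141,58,0],[255,-71,-141,63,0],[255,-71,-141,63,0],[255,-71,-141,63,0]]'; python3 -c "
from h import *
s,im=snap('wrist','w11');print(jig(s['ee_pos']))
c=cam('side');s,im=snap('side','s11')
cv2.imwrite('pics/s11c.png',cv2.resize(im[150:260,210:330,::-1],None,fx=6,fy=5.4,interpolation=cv2.INTER_CUBIC))
a=cv2.imread('pics/w11.png');b=cv2.resize(cv2.imread('pics/s11c.png'),(458,420));cv2.imwrite('pics/c11.png',cv2.resize(np.hstack([a[:,60:500],b]),(798,373)))"
```

```text
t: 10.3
ee_pos: [0.5193, -0.0023, 0.139]
tcp_rot: [0.0, 0.999, -0.054, 0.0]
wrist_force: [-0.3, -0.7, 0.1]
gripper_width: 0.0002
[-19.5 -18.9 139. ]
```

View pics/c11.png

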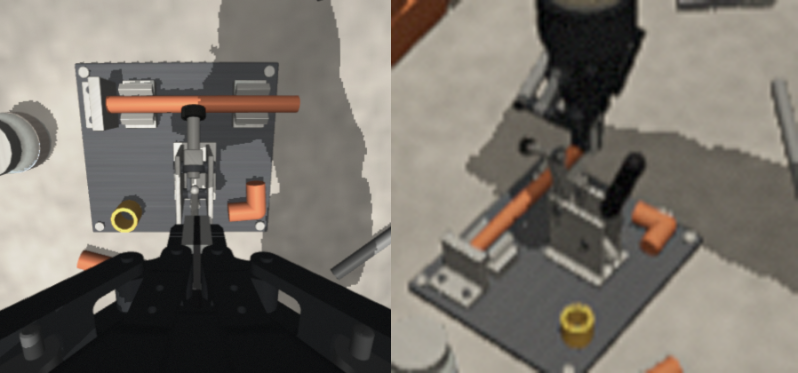

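The view shows the tube's nose against the stop plate at (105,103). The finger is between arm and lever, on the arm side of the grip. Now I'll push the lever.

```bash
python3 -m pendant '[[255,-8,0,0,0],[255,-15,0,0,0],[255,-20,0,0,0],[255,-25,0,0,0],[255,-30,0,0,0],[255,-35,0,1,0],[255,-39,0,2,0]]'; python3 -m pendant '[[255,-5,0,2,0],[255,-10,0,5,0],[255,-15,0,8,0],[255,-19,0,11,0]]'; python3 -c "
from h import *
s,im=snap('side','s12');print(jig(s['ee_pos']))
cv2.imwrite('pics/s12c.png',cv2.resize(im[150:260,210:330,::-1],None,fx=6,fy=5.4,interpolation=cv2.INTER_CUBIC))"
```

```text
t: 11.1
ee_pos: [0.4807, 0.0025, 0.1368]
tcp_rot: [-0.0, 0.999, -0.054, 0.001]
wrist_force: [5.4, -1.2, -1.0]
gripper_width: 0.0001
t: 11.5
ee_pos: [0.4618, 0.0045, 0.1261]
tcp_rot: [-0.0, 0.999, -0.054, 0.001]
wrist_force: [3.2, -0.4, 7.6]
gripper_width: 0.0001
[-77.4 -18.3 126.1]
```

Contact force is 6–8 N, as expected for the grip. Continuing over the dead point.

```bash
python3 -m pendant '[[255,-6,0,5,0],[255,-11,0,9,0],[255,-16,0,14,0],[255,-20,0,19,0],[255,-24,0,24,0],[255,-29,0,30,0]]'; python3 -m pendant '[[255,-4,0,7,0],[255,-8,0,14,0]]';  python3 -m pendant '[[255,-2,0,6,0],[255,-4,0,12,0],[255,-4,0,12,0]]';python3 -c "
from h import *
s,im=snap('side','s13');print(jig(s['ee_pos']))
cv2.imwrite('pics/s13c.png',cv2.resize(im[150:260,210:330,::-1],None,fx=6,fy=5.4,interpolation=cv2.INTER_CUBIC))"
```

```text
t: 12.15
ee_pos: [0.432, 0.0078, 0.0957]
tcp_rot: [-0.0, 0.999, -0.054, 0.0]
wrist_force: [2.2, -0.1, 3.2]
gripper_width: 0.0009
t: 12.35
ee_pos: [0.4233, 0.0085, 0.081]
tcp_rot: [0.0, 0.999, -0.054, -0.001]
wrist_force: [0.7, -0.1, -0.3]
gripper_width: 0.0002
t: 12.65
ee_pos: [0.4195, 0.0088, 0.0687]
tcp_rot: [0.0, 0.999, -0.054, -0.001]
wrist_force: [-0.3, 0.4, 0.9]
gripper_width: -0.0001
[-119.9  -18.6   68.7]
```

The force fell away, so the lever has snapped over. I'll retreat straight up and aside, then check.

```bash
python3 -m pendant '[[255,0,0,-40,0],[255,0,0,-80,0],[255,0,0,-120,0],[255,0,0,-160,0],[255,0,20,-170,0],[255,10,60,-170,0],[255,20,100,-170,0],[255,30,140,-170,0],[255,40,180,-170,0],[255,50,220,-170,0],[255,60,260,-170,0],[255,60,260,-170,0]]'; python3 -m pendant '[[255,0,0,0,0],[255,0,0,0,0],[255,0,0,0,0],[255,0,0,0,0],[255,0,0,0,0]]';python3 -c "
from h import *
s,a=snap('side','s14');s,b=snap('top','t14');print(jig(s['ee_pos']))
a=cv2.resize(a[178:268,210:310],(400,360),interpolation=2);b=cv2.resize(b[165:255,228:328],(400,360),interpolation=2)
cv2.imwrite('pics/c14.png',np.hstack([a,b])[:,:,::-1])
A=cv2.imread('pics/top0.png').astype(int)-cv2.imread('pics/t14.png')
m=(np.abs(A).sum(2)>60);
for n,(x0,x1,y0,y1) in dict(jar=(203,232,175,207),off=(220,260,233,262),elbow=(285,305,215,235),coup=(244,258,215,231),brush=(390,445,180,250),wrench=(112,180,215,258),brick=(92,180,150,200)).items():print(n,m[y0:y1,x0:x1].sum())"
```

```text
t: 13.9
ee_pos: [0.4517, -0.262, 0.2397]
tcp_rot: [0.002, 0.998, -0.057, 0.0]
wrist_force: [0.0, -0.1, 0.5]
gripper_width: -0.0
t: 14.4
ee_pos: [0.4524, -0.2554, 0.2398]
tcp_rot: [-0.0, 0.999, -0.053, 0.0]
wrist_force: [-0.7, 0.5, -0.1]
gripper_width: -0.0002
[ -58.8 -277.9  239.8]
jar 0
off 0
elbow 14
coup 0
brush 3771
wrench 0
brick 0
```

View pics/c14.png

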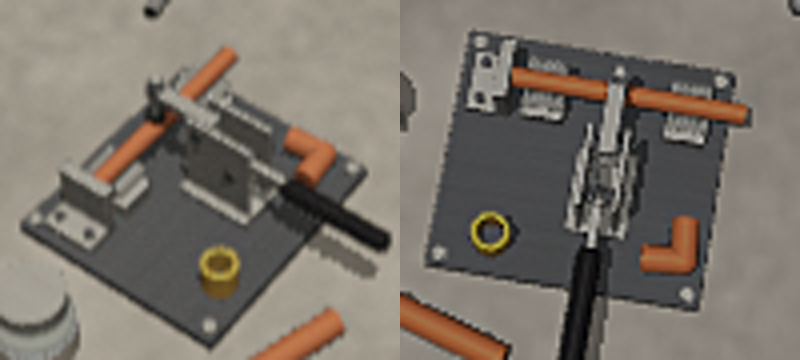

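The lever lies level, the arm and pad are down on the tube, and the nose is at the stop. The bystanders are unmoved; the brush area differs only because the arm and its shadow now cover that part of the view.

```bash
python3 -c "
from station import ctrl
print(ctrl.finish_job())"
```

```text
the job is handed in; nothing more can be done
None
```

The tube is home against the stop plate and the clamp is locked on it. I handed the job in at about 14.5 s of the 48 s allowed.

- **Tube:** I pushed it about 36 mm with the shut fingers at 3–5 N. It then stopped, and the force rose to 15 N with no further motion. After backing off, the tail measured at jig y ≈ -109 to -110, against -110 expected, and the nose is at the stop plate in the pictures.
- **Lever:** I pushed it over from the arm side at 6–8 N. The force fell to zero past the dead point. The last side and top views show the lever level and the arm and pad down on the tube.
- **Other objects:** Comparing the first and last top views, the jar, offcut, coupling, wrench and brick did not change. The elbow area differs by a few pixels; it looks unmoved, and I put this down to the lever and its shadow. I could not check the brush at the end because the arm covered it in that view, but I never moved near it.
- **What disagreed:** The fingertips turned out to be about 15 mm behind the TCP, not 11 mm ahead as stated. My first pass therefore went just above the tube without touching it. The pictures showed this, and I repeated the push lower.

The robot finished well clear of the jig.

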